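# Ease the dry case's lid shut on a finger

## Task

The grey dry-storage case stands open with its blue lid leaning back on its stop. Tip the lid forward past upright, catch it on a finger as it starts to fall, and lower it gently on that finger until it is fully shut; it must never drop or slam, since the crystal plate inside is fragile. Use only the fingertips or the sides of the fingers: do not pinch the lid or press hard on it, leave everything else where it is, and finish with the hand clear.

Things in the scene. Friction and masses are not known exactly. Their poses are not given: they have to be found in the camera images.
- case: Small grey dry-storage case, fixed to the worktop, open on top under its hinged lid. Footprint 100 (its x) by 160 mm (its y), rim 85 mm above the worktop. Origin: centre of the underside, on the worktop. Its x axis points from the front wall (dial) to the hinge wall, z up.
- lid (a joint): Lid angle about the hinge on top of the case's back wall, rad. 0 = shut on the rim, 1.57 = upright, grows as it opens; starts leaning back on its stop at 1.82. The hinge is loose, lightly damped, and the lid never stays by itself: past upright to the front it falls shut in about a second, behind upright it falls back onto the stop.
- hinge_mid (a point): Middle of the hinge line, on the lid's underside, with the lid's axes; 50 mm behind the case centre, 86 mm above the worktop. The blue lid with a clear window (0.22 to 0.3 kg, 160 wide, 8 mm thick) runs from here along its own -x for 100 mm; its z points out of its top face.
- lip_edge (a point): Middle of the free edge of the lid's lip, on the underside, 125 mm from the hinge line; same axes. The lip is 80 mm wide and 8 thick, in the middle of the lid; when shut it overhangs the case front by 25 mm, with free space under it down to the worktop. Held up near level, it weighs about 1.3 N on a finger.
- crystal_plate: Round steel crystal plate, 69 mm across, 12 tall, lying inside the case; leave it. Origin: centre of the underside.
- dry_vial: Glass vial with a white cap, 25 mm across, 50 tall, standing inside the case; leave it. Origin: centre of the underside.
- jar: Amber jar with a black cap, 62 mm across, 94 mm tall, a bystander. Origin: centre of the underside.
- bottle: White squeeze wash bottle with red cap and bent spout, 67x111 mm, 182 mm tall, a bystander. Origin: centre of the underside.
- timer: White bench timer with yellow keys, 58x66x22 mm, a bystander. Origin: centre of the underside.
- blue_vial: Glass vial with a blue cap, 25 mm across, 50 mm tall, a bystander. Origin: centre of the underside.
- tweezers: Steel tweezers lying flat, 124 mm long, a bystander. Origin: centre of the underside.
- plunger: Steel die plunger, 33 mm across, 52 mm tall, a bystander. Origin: centre of the underside.
There are look-alikes about, which are no part of the job. Of the things that look like the case, the larger one is meant.

How it is judged:
On the way, in this order (a step that is already met when the one before it is completed fails the run):
1. the lid is past upright and rests on the finger, caught (value of joint lid between 0.6 and 1.47 rad and contact force between lid and the fingers above 0.1 N), for 0.1 s.
2. the lid, still borne by the finger, is lowered past half-way (value of joint lid between 0.08 and 0.55 rad and contact force between lid and the fingers above 0.3 N), for 0.1 s.
At the end, for the whole second after the job is handed in: The lid lies shut on the rim (within 0.03 rad) and still, the hand touches nothing, and the things in and around the case are within 30 mm of where they stood (value of joint lid below 0.03 rad and velocity of joint lid between -0.05 and 0.05 rad/s and distance of each of crystal_plate, dry_vial, jar, bottle, timer, blue_vial, tweezers, plunger from where it was at the start of the episode below 0.03 m).
It fails at once if the lid falls or slams (turns towards shut faster than 2 rad/s) (velocity of joint lid below -2 rad/s).
It fails at once if the lid is pinched or pressed hard (more than 20 N from the fingers) (contact force between lid and the fingers above 20 N).
It fails at once if another thing is pushed away, lifted or carried (moved more than 30 mm) (distance of any of crystal_plate, dry_vial, jar, bottle, timer, blue_vial, tweezers, plunger from where it was at the start of the episode above 0.03 m).
It also fails if it takes over 42 s, if anything falls off the work surface, if the arm or the gripper's body presses on something with over 40 N, if the wrist force passes 120 N, or if a joint passes its speed limit or range.

## Robot

A 7-joint arm with a two-finger parallel gripper is mounted at the origin on a cart in front of the work surface, level with it; the furniture and walls round the work are solid. World frame = base frame: x ahead of the robot, y to its left, z up, the work surface at z = 0. Lengths are in m, angles in rad, forces in N, time in s.
With the tool pointing down it reaches from about 0.4 to 0.85 m from the base axis. Payload 10.4 kg.
Tool frame: the origin (TCP) lies between the finger pads; the fingertips stand 11 mm ahead of it and the grasp point (between the pads) lies 8 mm behind it (r.tcp_to_tips is the distance from the TCP to the fingertips, in m); z points along the fingers, y is the line along which they close (so a half turn about z gives the same grasp; the last joint's range is limited). The gripper opens to 87 mm and grips with 3 to 60 N. Pads are 19 mm wide; open, the fingers measure 117 mm over their backs; the gripper's body (75 mm by 190 mm) begins 51 mm behind the grasp point.
Start: joints at [1.313, 0.332, -0.065, 1.46, 0.022, 1.35, -0.088], TCP at [0.145, -0.608, 0.234] pointing down, gripper open.
Joint ranges: [-2.6, 2.6], [-0.5, 2.12], [-1.47, 1.34], [0.16, 2.42], [-1.27, 4.41], [0.06, 2.06], [-2.6, 2.6]. Speed limits (rad/s): [2.22, 2.22, 2.79, 2.79, 3.14, 3.14, 3.14].

## Interface

Orientations are given as a unit quaternion [x, y, z, w].
In Python, from bench import r gives the robot as it stands. The module is installed in compiled form; this text tells all that it offers.
- The arm moves only by the shell command python3 -m crank 'ROWS' [FORCE]. ROWS is JSON, a list of rows, each an object of numbers: "claw": the closure, from -1 (fully open) to 1 (shut); "dx", "dy", "dz": the shift along the tool's x, y, z each as a share of 3 cm, from -1 to 1; "ax", "ay", "az": the turn, a rotation vector about the tool's x, y, z each as a share of 6 degrees, from -1 to 1. A call has 1 to 8 rows; each row shifts and turns the commanded pose from where the row before left it, along the tool's axes as they then stand; what a row does not reach is not made up. A row lasts 1/12 s, in which the tool goes at most 41.7 mm and 7.16 degrees, less where a joint would pass 70% of its speed; a pose out of reach is approached as far as the arm can. A call with a number of a shift or a turn outside -1 to 1 is refused whole. A call with a gripper value outside its range is refused whole. The fingers move at their own pace and stop on an object; FORCE is the grip in N (left out, the last holds). Time passes only in rows, so rows that do not move let the fingers close. It gives the time, the measured TCP pose, the force, the opening and the grip force at its end, in the units of the state.
- r.read_state(): the state, without advancing time (a new reading comes with each control period).
- r.camera(name): name is "scene" or "side" or "wrist"; returns a dict with "color" (384x512x3 uint8, red, green, blue), "mtx" (3x3 intrinsics, pixels), "R" (3x3) and "t" (3): a world point X has camera coordinates R X + t; the wrist camera has in their place "hand_eye" (4x4, takes a point from camera to tool coordinates, whose origin is the TCP and whose axes are the flange's). Camera axes: x right, y down, z forward; pixel columns grow to the right and rows downward; lengths in m; the calibration is good to about 2 mm. A picture is of the moment at which its call begins: read the wrist's pose just before it. There is no depth.
- r.close_job(): hands the job in; it is judged then, once.
The state is a dict: "time": time; "joint_positions": joint angles; "joint_vel": joint speeds; "joint_torque": joint torques, N m; "ee_pos": TCP position; "eef_rot": TCP orientation; "ft_force": force on the tool from outside, world axes, zero at the start; "torque": the same for the moment, N m; "width": finger opening in m; "grip_force": force on a finger pad.
Only numpy, scipy, OpenCV 4.12 (cv2) and the standard library are available. Lean on these libraries where they do the work, as an engineer would, in place of code of your own. Each camera call takes 0.05 s, during which the arm holds its last target. There are 200 camera calls.

## Working session

There is one attempt and no reset: what is moved stays moved. The work goes in short steps, Python scripts to look and compute and a shell command to move; the robot and the scene stay as the last step left them, time stands still between calls to the robot, and variables do not carry over. Pictures are saved under pics/ and viewed, at most 10 in all, crops included, and the job is handed in when it is done.

```bash
mkdir -p pics; python3 - <<'E'
from bench import r
import cv2,numpy as np,pickle
s=r.read_state();print(s)
d={}
for n in("scene","side"):
    c=r.camera(n);d[n]=c;cv2.imwrite(f"pics/{n}0.png",c["color"][:,:,::-1])
    print(n,c["mtx"],c["R"],c["t"])
pickle.dump(d,open("cams.pkl","wb"))
E
```

```text
{'time': 0.0, 'joint_positions': array([ 1.31339942,  0.33288606, -0.06467211,  1.46096856,  0.02161207,
        1.34987432, -0.08850904]), 'joint_vel': array([-0.00121153,  0.00032666,  0.00038665, -0.00072048,  0.00087296,
        0.00152283,  0.00039638]), 'joint_torque': array([-7.89754267e-04, -6.23248959e+01,  2.43415742e-02, -3.89909899e+01,
       -6.13145018e-02,  3.95537610e-02,  8.95087055e-05]), 'ee_pos': array([ 0.14529072, -0.60749165,  0.23273199]), 'eef_rot': array([ 9.93117110e-01,  1.17123380e-01, -1.27638347e-04, -7.08921131e-04]), 'ft_force': array([-0.12361431, -0.43608618,  0.57549906]), 'torque': array([ 0.01441974, -0.04717514, -0.00549246]), 'grip_force': 0.0, 'width': 0.087235828833658}
scene [[385.52395225   0.         251.88177284]
 [  0.         385.52395225 187.3621955 ]
 [  0.           0.           1.        ]] [[ 0.99793637  0.06209624  0.01634216]
 [ 0.05161427 -0.62435546 -0.77943327]
 [-0.03819656  0.7786683  -0.62627207]] [-0.4835947   0.08455532  1.11447096]
side [[383.26445375   0.         253.66001606]
 [  0.         383.26445375 189.30356196]
 [  0.           0.           1.        ]] [[ 0.00131214 -0.99972191  0.02354532]
 [-0.46961143 -0.02140357 -0.88261373]
 [ 0.88287223 -0.00989904 -0.46950892]] [0.10262917 0.30040064 0.79106442]
```

View pics/scene0.png

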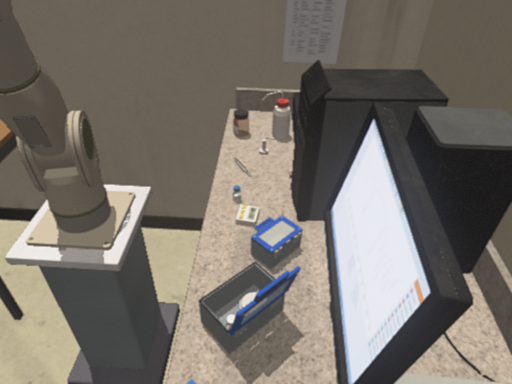

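View pics/side0.png

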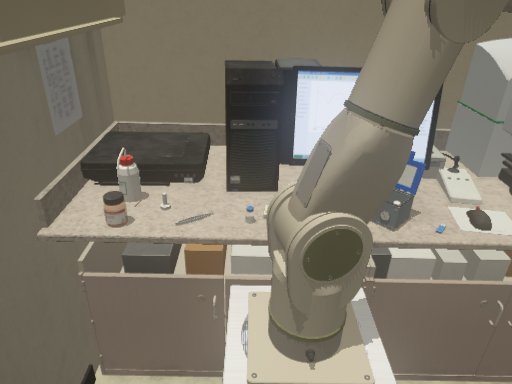

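Candidates: an open grey case with its blue lid up at scene (243,305), and a smaller, shut blue-lidded box at (276,240). The open, larger one is meant. I'll check it in a close crop.

```bash
python3 - <<'E'
import cv2,pickle
d=pickle.load(open("cams.pkl","rb"))
i=d["scene"]["color"][:,:,::-1][250:370,180:320]
cv2.imwrite("pics/crop1.png",cv2.resize(i,None,fx=5,fy=5,interpolation=cv2.INTER_CUBIC))
c=d["scene"];print(-c["R"].T@c["t"])
c=d["side"];print(-c["R"].T@c["t"])
E
```

```text
[ 0.52080143 -0.78498122  0.77177025]
[-0.5574719   0.11686106  0.63413309]
```

View pics/crop1.png

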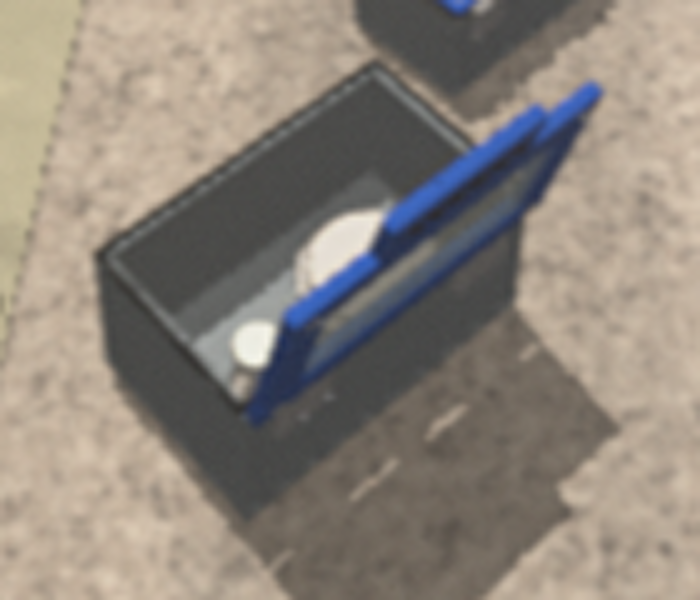

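The crop shows the open case: front rim corners at crop (98,255) and (378,62), back base corners (245,520) and (515,300), lid leaning toward the lower right with its lip at (385,225)-(545,110), and the plate and white-capped vial inside. This is the right one.

```bash
cat > h.py <<'E'
import numpy as np,pickle
from scipy.spatial.transform import Rotation as Ro
d=pickle.load(open("cams.pkl","rb"))
def ray(n,u,v,z):
    c=d[n];C=-c["R"].T@c["t"];w=c["R"].T@np.linalg.inv(c["mtx"])@[u,v,1]
    return C+w*(z-C[2])/w[2]
def proj(n,X):
    c=d[n];p=c["mtx"]@(c["R"]@np.array(X)+c["t"]);return p[:2]/p[2]
E
python3 - <<'E'
from h import *
P=lambda x,y,z:ray("scene",180+x/5,250+y/5,z)
FL=P(98,255,.085);FR=P(378,62,.085);BN=P(245,520,0);BF=P(515,300,0);FN=P(115,375,0);BN2=P(245,412,.085)
for n,a in dict(FL=FL,FR=FR,BN=BN,BF=BF,FN=FN,BN2=BN2).items():print(n,a.round(3))
print(np.linalg.norm(FL-FR),np.linalg.norm(BN-BF),np.linalg.norm(BN-FN))
c1=(FL+BF)[:2]/2;c2=(FR+BN)[:2]/2;print(c1,c2)
v=(FR-FL)[:2];w=(BF-BN)[:2];print(np.degrees([np.arctan2(*v[::-1]),np.arctan2(*w[::-1])])-90)
c=(c1+c2)/2;y=np.degrees(0)
for yaw in np.radians([np.degrees(np.arctan2(*(v+w)[::-1]))-90]):
  X=np.array([np.cos(yaw),np.sin(yaw)]);print("yaw",np.degrees(yaw),"c",c)
  h=c+.05*X;th=1.82
  lip=np.r_[h-.125*np.cos(th)*X,.086+.125*np.sin(th)];print("lip",lip,proj("scene",lip),"side",proj("side",lip), "hinge",h)
E
```

```text
FL [ 0.394 -0.316  0.085]
FR [ 0.504 -0.204  0.085]
BN [ 0.461 -0.381  0.   ]
BF [ 0.573 -0.268 -0.   ]
FN [ 0.396 -0.319  0.   ]
BN2 [ 0.463 -0.382  0.085]
0.15696885158633622 0.1591362944957659 0.08945287254459837
[ 0.48344045 -0.29179071] [ 0.48255834 -0.29244237]
[-44.65759775 -44.77960113]
yaw -44.71901770880654 c [ 0.48299939 -0.29211654]
lip [ 0.54043376 -0.34899032  0.20713864] [272.72830708 281.40662673] side [402.83711106 147.28707361] hinge [ 0.51852769 -0.32729807]
```

```bash
cat >> h.py <<'E'
from bench import r
C=np.array([.483,-.292,0]);yaw=np.radians(-44.7)
K=Ro.from_euler('z',yaw)            # case axes -> world
def pose():
    s=r.read_state();return s["ee_pos"],Ro.from_quat(s["eef_rot"])
def target(alpha,roll):             # tool z = Y sin a - Z cos a ; roll about tool z, deg (0: tool y = case X)
    base=Ro.from_matrix(np.array([[0,1,0],[1,0,0],[0,0,-1]]).T)  # cols: x=Y,y=X,z=-Z
    return K*base*Ro.from_euler('y',alpha,degrees=True)*Ro.from_euler('z',roll,degrees=True)
def lidpt(th,rad,n): # case coords X,Z of point on lid
    return np.array([.05-rad*np.cos(th)+n*np.sin(th),.086+rad*np.sin(th)+n*np.cos(th)])
def where():
    s=r.read_state();p,R=pose();c=K.inv().apply(p-C)
    print("t",round(s["time"],2),"case",(c*1000).round(1),"zdir",K.inv().apply(R.apply([0,0,1])).round(2),"ydir",K.inv().apply(R.apply([0,1,0])).round(2))
    print("j",s["joint_positions"].round(2),"F",K.inv().apply(s["ft_force"]).round(2),"w",round(s["width"],4),s["grip_force"])
def go(c=None,R=None):
    p,R0=pose()
    if R is not None: print("turn/6deg",(np.degrees((R0.inv()*R).as_rotvec())/6).round(2))
    if c is not None:
        print("shift/3cm",(R0.inv().apply(C+K.apply(c)-p)/.03).round(2))
E
python3 - <<'E'
from h import *
where();go(R=target(70,0));go(R=target(0,0))
print(ray("scene",191,382,0), lidpt(1.82,.117,.004))
E
```

```text
t 0.1 case [ -18.1 -461.8  232.8] zdir [-0.  0. -1.] ydir [ 0.85 -0.53 -0.  ]
j [ 1.31  0.33 -0.06  1.46  0.02  1.35 -0.09] F [ 0.17  0.38 -0.82] w 0.0867 0.0
turn/6deg [ 3.23 11.35 -4.63]
turn/6deg [-0.01 -0.   -5.31]
[ 0.39267256 -0.44252828  0.        ] [0.08273242 0.19839924]
```

```bash
python3 -m crank '[{"ax":0.4,"ay":0.95,"az":-0.58,"dz":-0.3},{"ax":0.4,"ay":0.95,"az":-0.58,"dz":-0.3},{"ax":0.4,"ay":0.95,"az":-0.58,"dz":-0.3},{"ax":0.4,"ay":0.95,"az":-0.58},{"ax":0.4,"ay":0.95,"az":-0.58},{"ax":0.4,"ay":0.95,"az":-0.58}]'; python3 - <<'E'
from h import *
where();go([.083,-.17,.26],target(70,0))
E
```

```text
t 0.1 case [ -18.1 -461.8  232.8] zdir [-0.  0. -1.] ydir [ 0.85 -0.53 -0.  ]
j [ 1.31  0.33 -0.06  1.46  0.02  1.35 -0.09] F [ 0.17  0.38 -0.82] w 0.0867 0.0
turn/6deg [ 3.23 11.35 -4.63]
shift/3cm [10.04 -2.27 -0.9 ]invalid input at $[0]: expected keys claw, dx, dy, dz, ax, ay, az
```

```bash
python3 -m crank '[{"claw":-1,"dx":0,"dy":0,"dz":-0.3,"ax":0.4,"ay":0.9,"az":-0.4},{"claw":-1,"dx":0,"dy":0,"dz":-0.3,"ax":0.4,"ay":0.9,"az":-0.4},{"claw":-1,"dx":0,"dy":0,"dz":-0.3,"ax":0.4,"ay":0.9,"az":-0.4},{"claw":-1,"dx":0,"dy":0,"dz":0,"ax":0.4,"ay":0.9,"az":-0.4},{"claw":-1,"dx":0,"dy":0,"dz":0,"ax":0.4,"ay":0.9,"az":-0.4},{"claw":-1,"dx":0,"dy":0,"dz":0,"ax":0.4,"ay":0.9,"az":-0.4},{"claw":-1,"dx":0,"dy":0,"dz":0,"ax":0.4,"ay":0.9,"az":-0.4},{"claw":-1,"dx":0,"dy":0,"dz":0,"ax":0.4,"ay":0.9,"az":-0.4}]'; python3 - <<'E'
from h import *
where();go([.083,-.17,.26],target(70,0))
E
```

```text
time: 0.77
ee_pos: [0.1423, -0.6099, 0.2604]
eef_rot: [0.876, 0.267, 0.345, -0.204]
ft_force: [1.2, 0.0, -1.0]
width: 0.0872
grip_force: 0.0
t 0.77 case [ -18.6 -465.6  260.4] zdir [-0.03  0.73 -0.68] ydir [ 0.98 -0.12 -0.17]
j [ 1.64  0.78 -0.17  0.98 -0.5   1.96  0.44] F [ 0.83  0.82 -0.97] w 0.0872 0.0
turn/6deg [ 0.13  3.8  -2.05]
shift/3cm [7.28 2.11 7.15]
```

```bash
python3 -m crank '[{"claw":-1,"dx":0.95,"dy":0.3,"dz":0.6,"ax":0,"ay":0,"az":-0.25},{"claw":-1,"dx":0.95,"dy":0.3,"dz":0.6,"ax":0,"ay":0,"az":-0.25},{"claw":-1,"dx":0.95,"dy":0.3,"dz":0.6,"ax":0,"ay":0,"az":-0.25},{"claw":-1,"dx":0.95,"dy":0.3,"dz":0.6,"ax":0,"ay":0,"az":-0.25},{"claw":-1,"dx":0.95,"dy":0.3,"dz":0.6,"ax":0,"ay":0,"az":-0.25},{"claw":-1,"dx":0.95,"dy":0.3,"dz":0.6,"ax":0,"ay":0,"az":-0.25},{"claw":-1,"dx":0.95,"dy":0.3,"dz":0.6,"ax":0,"ay":0,"az":-0.25},{"claw":-1,"dx":0.6,"dy":0,"dz":0.6,"ax":0,"ay":0,"az":-0.25}]'; python3 - <<'E'
from h import *
where();go([.083,-.17,.26],target(70,0))
E
```

```text
time: 1.43
ee_pos: [0.3821, -0.4914, 0.313]
eef_rot: [0.844, 0.359, 0.363, -0.166]
ft_force: [0.4, -0.5, -0.1]
width: 0.0868
grip_force: 0.0
t 1.43 case [  68.5 -212.7  313. ] zdir [-0.03  0.73 -0.68] ydir [ 1.    0.02 -0.02]
j [ 1.41  0.55 -0.32  1.23 -0.59  1.7   0.36] F [ 0.63 -0.05 -0.1 ] w 0.0868 0.0
turn/6deg [-0.28  3.82 -0.05]
shift/3cm [-0.33  0.55  2.23]
```

Better here (j6 at 1.70). I'll continue the tilt and line up.

```bash
python3 -m crank '[{"claw":-1,"dx":-0.1,"dy":0.1,"dz":0.3,"ax":-0.05,"ay":0.75,"az":0},{"claw":-1,"dx":-0.1,"dy":0.1,"dz":0.3,"ax":-0.05,"ay":0.75,"az":0},{"claw":-1,"dx":-0.2,"dy":0.1,"dz":0.3,"ax":-0.05,"ay":0.75,"az":0},{"claw":-1,"dx":-0.2,"dy":0.1,"dz":0,"ax":-0.05,"ay":0.75,"az":0},{"claw":-1,"dx":-0.2,"dy":0.1,"dz":0,"ax":-0.05,"ay":0.75,"az":0},{"claw":-1,"dx":0,"dy":0,"dz":0,"ax":0,"ay":0,"az":0}]'; python3 - <<'E'
from h import *
where();go([.076,-.12,.232],target(70,0))
E
```

```text
time: 1.93
ee_pos: [0.3925, -0.4977, 0.2692]
eef_rot: [0.76, 0.309, 0.526, -0.225]
ft_force: [-1.4, -1.0, -2.5]
width: 0.0869
grip_force: 0.0
t 1.93 case [  80.4 -209.9  269.2] zdir [ 0.    0.94 -0.34] ydir [ 1.   -0.01 -0.02]
j [ 1.52  0.76 -0.38  1.26 -0.83  1.73  0.48] F [-0.31 -1.64 -2.46] w 0.0869 0.0
turn/6deg [ 0.    0.03 -0.18]
shift/3cm [-0.13 -0.14  3.24]
```

```bash
python3 -m crank '[{"claw":-1,"dx":0,"dy":0,"dz":0.8,"ax":0,"ay":0,"az":0},{"claw":-1,"dx":0,"dy":0,"dz":0.8,"ax":0,"ay":0,"az":0},{"claw":-1,"dx":0,"dy":0,"dz":0.8,"ax":0,"ay":0,"az":0},{"claw":-1,"dx":0,"dy":-0.1,"dz":0.8,"ax":0,"ay":0,"az":0},{"claw":-1,"dx":0,"dy":0,"dz":0,"ax":0,"ay":0,"az":0}]'; python3 - <<'E'
from h import *
import cv2
where();go([.077,-.032,.204],target(70,0))
c=r.camera("scene")["color"][:,:,::-1][190:370,150:390]
cv2.imwrite("pics/s2.png",cv2.resize(c,None,fx=3,fy=3,interpolation=cv2.INTER_CUBIC))
E
```

```text
time: 2.35
ee_pos: [0.4587, -0.4259, 0.241]
eef_rot: [0.759, 0.315, 0.524, -0.224]
ft_force: [0.2, 1.2, -0.4]
width: 0.087
grip_force: 0.0
t 2.35 case [  76.9 -112.2  241. ] zdir [-0.01  0.94 -0.35] ydir [ 1.    0.   -0.01]
j [ 1.45  0.7  -0.43  1.43 -0.86  1.56  0.52] F [-0.72  0.98 -0.42] w 0.087 0.0
turn/6deg [-0.07  0.08 -0.07]
shift/3cm [-0.22  0.03  2.94]
```

View pics/s2.png

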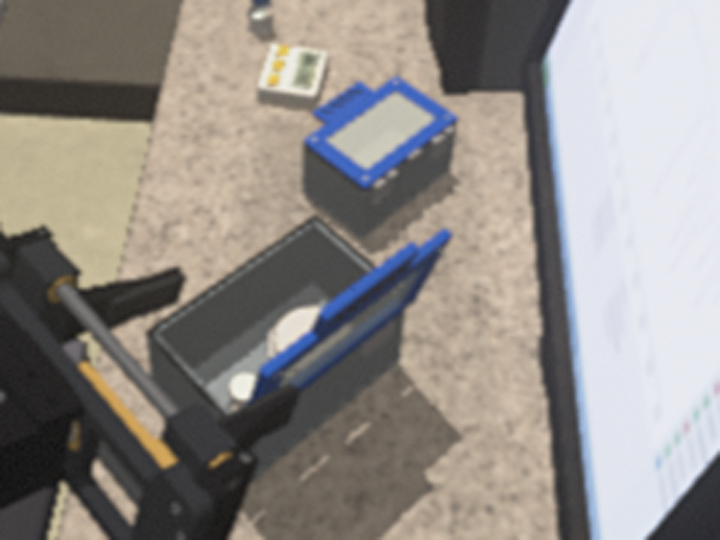

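Fingertips at crop (183,280) in front and (295,395) behind straddle the lid line; the lip's near end is at (320,320). I'll slide in.

```bash
python3 -m crank '[{"claw":-1,"dx":-0.05,"dy":0,"dz":0.6,"ax":0,"ay":0,"az":0},{"claw":-1,"dx":-0.05,"dy":0,"dz":0.6,"ax":0,"ay":0,"az":0},{"claw":-1,"dx":-0.05,"dy":0,"dz":0.6,"ax":0,"ay":0,"az":0},{"claw":-1,"dx":-0.05,"dy":0,"dz":0.6,"ax":0,"ay":0,"az":0},{"claw":-1,"dx":0,"dy":0,"dz":0.5,"ax":0,"ay":0,"az":0},{"claw":-1,"dx":0,"dy":0,"dz":0,"ax":0,"ay":0,"az":0}]'; python3 - <<'E'
from h import *
import cv2
where();go([.077,-.032,.204],target(70,0))
c=r.camera("scene")["color"][:,:,::-1][220:370,180:330]
cv2.imwrite("pics/s3.png",cv2.resize(c,None,fx=4,fy=4,interpolation=cv2.INTER_CUBIC))
E
```

```text
time: 2.9
ee_pos: [0.513, -0.3722, 0.2052]
eef_rot: [0.759, 0.314, 0.524, -0.223]
ft_force: [0.8, 1.3, 0.1]
width: 0.087
grip_force: 0.0
t 2.9 case [ 77.7 -35.9 205.2] zdir [-0.    0.94 -0.35] ydir [ 1.    0.   -0.01]
j [ 1.39  0.7  -0.46  1.54 -0.89  1.42  0.56] F [-0.39  1.49  0.15] w 0.087 0.0
turn/6deg [-0.03  0.09 -0.08]
shift/3cm [ 0.01 -0.02  0.14]
```

View pics/s3.png

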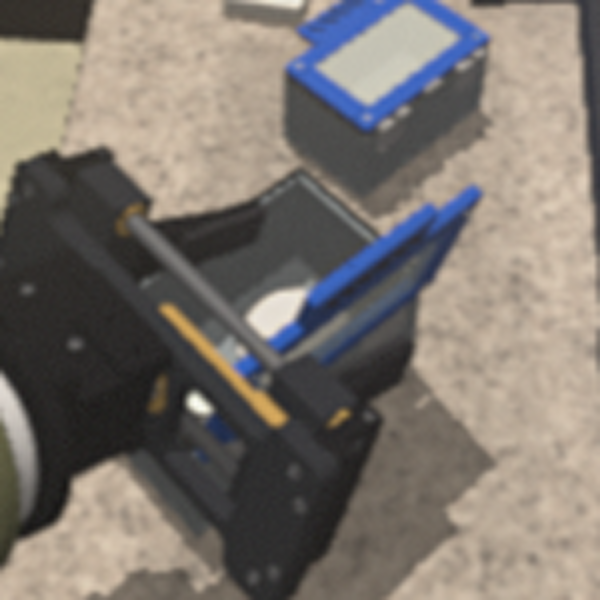

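The front fingertip is at (265,205) inside the case side of the lid, with the rear finger behind the lid near (400,350). I'll close to a loose gap of about 25 mm.

```bash
python3 -m crank '[{"claw":0.2,"dx":0,"dy":0,"dz":0.2,"ax":0,"ay":0,"az":0},{"claw":0.3,"dx":0,"dy":0,"dz":0,"ax":0,"ay":0,"az":0},{"claw":0.4,"dx":0,"dy":0,"dz":0,"ax":0,"ay":0,"az":0},{"claw":0.4,"dx":0,"dy":0,"dz":0,"ax":0,"ay":0,"az":0},{"claw":0.4,"dx":0,"dy":0,"dz":0,"ax":0,"ay":0,"az":0},{"claw":0.4,"dx":0,"dy":0,"dz":0,"ax":0,"ay":0,"az":0}]' 3; python3 - <<'E'
from h import *
import cv2
where()
c=r.camera("scene")["color"][:,:,::-1][220:370,180:330]
cv2.imwrite("pics/s4.png",cv2.resize(c,None,fx=4,fy=4,interpolation=cv2.INTER_CUBIC))
E
```

```text
time: 3.45
ee_pos: [0.5153, -0.371, 0.2029]
eef_rot: [0.76, 0.313, 0.525, -0.222]
ft_force: [-0.2, 0.7, -0.4]
width: 0.0548
grip_force: 0.0
t 3.45 case [ 78.6 -33.4 202.9] zdir [ 0.    0.94 -0.35] ydir [ 1.   -0.   -0.01]
j [ 1.38  0.7  -0.46  1.54 -0.9   1.41  0.56] F [-0.67  0.38 -0.36] w 0.0548 0.0
```

View pics/s4.png

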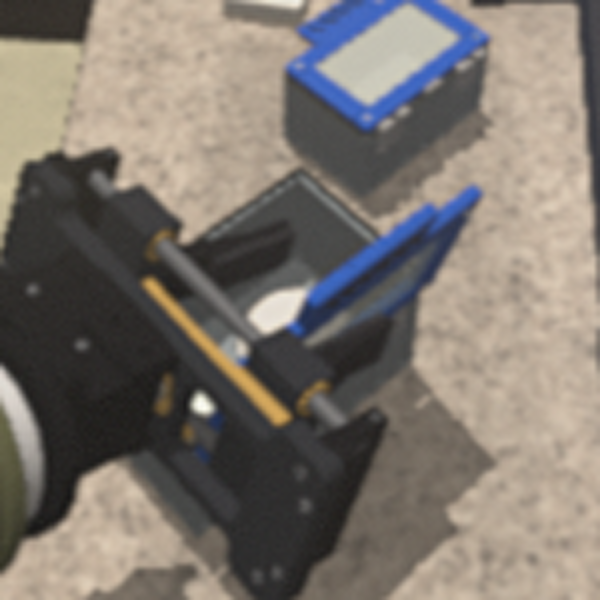

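Both fingers straddle the lid: front tip at (285,235), rear tip at (385,330). The fingers are still closing, at about 65 mm/s.

```bash
python3 -m crank '[{"claw":0.4,"dx":0,"dy":0,"dz":0,"ax":0,"ay":0,"az":0},{"claw":0.4,"dx":0,"dy":0,"dz":0,"ax":0,"ay":0,"az":0},{"claw":0.4,"dx":0,"dy":0,"dz":0,"ax":0,"ay":0,"az":0},{"claw":0.4,"dx":0,"dy":0,"dz":0,"ax":0,"ay":0,"az":0},{"claw":0.4,"dx":0,"dy":0,"dz":0,"ax":0,"ay":0,"az":0}]' 3; python3 - <<'E'
from h import *
where()
for th,n in((1.6,0),(1.5,0),(1.4,0),(1.3,0),(1.1,0),(.9,0),(.7,0),(.5,0),(.3,0),(.1,0),(0,0)):
    print(th,(lidpt(th,.117,.004)*1000).round(1))
E
```

```text
time: 3.92
ee_pos: [0.5155, -0.3706, 0.2028]
eef_rot: [0.76, 0.313, 0.525, -0.222]
ft_force: [0.1, -0.3, -0.1]
width: 0.0277
grip_force: 0.0
t 3.92 case [ 78.4 -33.  202.8] zdir [-0.    0.94 -0.35] ydir [ 1.   -0.   -0.01]
j [ 1.38  0.7  -0.46  1.54 -0.9   1.41  0.56] F [ 0.33 -0.16 -0.1 ] w 0.0277 0.0
1.6 [ 57.4 202.8]
1.5 [ 45.7 203. ]
1.4 [ 34.1 202. ]
1.3 [ 22.6 199.8]
1.1 [  0.5 192.1]
0.9 [-19.6 180.1]
0.7 [-36.9 164.4]
0.5 [-50.8 145.6]
0.3 [-60.6 124.4]
0.1 [-66.  101.7]
0 [-67.  90.]
```

```bash
python3 -m crank '[{"claw":0.58,"dx":0,"dy":0,"dz":0,"ax":0,"ay":0,"az":0},{"claw":0.58,"dx":0,"dy":0,"dz":0,"ax":0,"ay":0,"az":0},{"claw":0.58,"dx":0,"dy":-0.15,"dz":0,"ax":0,"ay":0,"az":0},{"claw":0.58,"dx":0,"dy":-0.15,"dz":0,"ax":0,"ay":0,"az":0},{"claw":0.58,"dx":0,"dy":-0.15,"dz":0,"ax":0,"ay":0,"az":0},{"claw":0.58,"dx":0,"dy":-0.15,"dz":0,"ax":0,"ay":0,"az":0}]' 3; python3 - <<'E'
from h import *
where()
E
```

```text
time: 4.42
ee_pos: [0.5024, -0.3575, 0.2031]
eef_rot: [0.76, 0.313, 0.525, -0.222]
ft_force: [0.4, -0.1, -0.7]
width: 0.0185
grip_force: 0.3
t 4.42 case [ 59.9 -33.  203.1] zdir [ 0.    0.94 -0.35] ydir [ 1.   -0.   -0.01]
j [ 1.4   0.67 -0.47  1.59 -0.9   1.4   0.58] F [ 0.33  0.19 -0.73] w 0.0185 0.2597487717139302
```

```bash
python3 -m crank '[{"claw":0.58,"dx":0,"dy":-0.15,"dz":0,"ax":0,"ay":0,"az":0},{"claw":0.58,"dx":0,"dy":-0.1,"dz":0,"ax":0,"ay":0,"az":0},{"claw":0.58,"dx":0,"dy":-0.1,"dz":0,"ax":0,"ay":0,"az":-0.3},{"claw":0.58,"dx":0,"dy":-0.1,"dz":0,"ax":0,"ay":0,"az":-0.3},{"claw":0.58,"dx":0,"dy":-0.1,"dz":0,"ax":0,"ay":0,"az":-0.3},{"claw":0.58,"dx":0,"dy":-0.1,"dz":0,"ax":0,"ay":0,"az":-0.3},{"claw":0.58,"dx":0,"dy":-0.1,"dz":0,"ax":0,"ay":0,"az":-0.3},{"claw":0.58,"dx":0,"dy":-0.1,"dz":0,"ax":0,"ay":0,"az":-0.3}]' 3; python3 - <<'E'
from h import *
import cv2
where();go([.015,-.033,.199],target(70,-22))
c=r.camera("scene")["color"][:,:,::-1][220:370,180:330]
cv2.imwrite("pics/s5.png",cv2.resize(c,None,fx=4,fy=4,interpolation=cv2.INTER_CUBIC))
E
```

```text
time: 5.08
ee_pos: [0.4841, -0.34, 0.2019]
eef_rot: [0.727, 0.384, 0.544, -0.171]
ft_force: [-0.2, 0.5, -0.4]
width: 0.0182
grip_force: 0.1
t 5.08 case [ 34.6 -33.3 201.9] zdir [-0.    0.94 -0.35] ydir [0.98 0.06 0.17]
j [ 1.45  0.64 -0.5   1.66 -0.9   1.39  0.79] F [-0.53  0.25 -0.43] w 0.0182 0.06598570664209547
turn/6deg [-0.03  0.08 -1.94]
shift/3cm [ 0.03 -0.66  0.04]
```

View pics/s5.png

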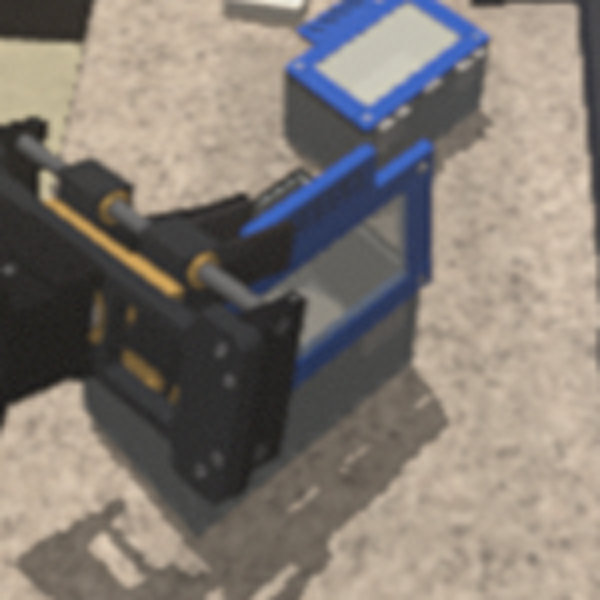

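The lid is past upright (lip tilted forward, from (245,230) to (375,150)) and lies between the fingers with light contact. I'll work out the arc rows.

```bash
cat > arc.py <<'E'
from h import *
def arc(th0,th1,n,rad=.117,dy=0):
    ths=np.linspace(th0,th1,n+1)
    for a,b in zip(ths,ths[1:]):
        Ra=target(70,-(90-np.degrees(a)));d=lidpt(b,rad,.004)-lidpt(a,rad,.004)
        s=Ra.inv().apply(K.apply([d[0],dy/n,d[1]]))/.03
        print(b.round(2),s.round(2),"az",(-np.degrees(a-b)/6).round(2))
E
python3 - <<'E'
from arc import *
arc(1.4,1.0,8);print();arc(1.0,.6,8)
E
```

```text
1.35 [ 0.   -0.19  0.01] az -0.48
1.3 [ 0.   -0.19  0.01] az -0.48
1.25 [ 0.   -0.19  0.02] az -0.48
1.2 [ 0.01 -0.19  0.02] az -0.48
1.15 [ 0.01 -0.19  0.02] az -0.48
1.1 [ 0.01 -0.19  0.03] az -0.48
1.05 [ 0.01 -0.19  0.03] az -0.48
1.0 [ 0.01 -0.19  0.03] az -0.48

0.95 [ 0.01 -0.19  0.04] az -0.48
0.9 [ 0.01 -0.19  0.04] az -0.48
0.85 [ 0.01 -0.19  0.04] az -0.48
0.8 [ 0.01 -0.19  0.04] az -0.48
0.75 [ 0.01 -0.19  0.05] az -0.48
0.7 [ 0.01 -0.19  0.05] az -0.48
0.65 [ 0.01 -0.19  0.05] az -0.48
0.6 [ 0.01 -0.19  0.05] az -0.48
```

```bash
python3 -m crank '[{"claw":0.55,"dx":0,"dy":-0.19,"dz":0.01,"ax":0,"ay":0,"az":-0.45},{"claw":0.55,"dx":0,"dy":-0.19,"dz":0.01,"ax":0,"ay":0,"az":-0.45},{"claw":0.55,"dx":0,"dy":-0.19,"dz":0.02,"ax":0,"ay":0,"az":-0.45},{"claw":0.55,"dx":0,"dy":-0.19,"dz":0.02,"ax":0,"ay":0,"az":-0.45},{"claw":0.55,"dx":0.01,"dy":-0.19,"dz":0.02,"ax":0,"ay":0,"az":-0.48}]' 3; python3 - <<'E'
from h import *
where();print(lidpt(1.15,.117,.004));c=lidpt(1.0,.117,.004);go([c[0],-.033,c[1]],target(70,-33))
E
```

```text
time: 5.55
ee_pos: [0.4644, -0.3209, 0.1941]
eef_rot: [0.676, 0.467, 0.56, -0.105]
ft_force: [0.0, 0.5, 0.3]
width: 0.0197
grip_force: 0.0
t 5.55 case [  7.1 -33.6 194.1] zdir [-0.    0.94 -0.35] ydir [0.91 0.14 0.38]
j [ 1.51  0.61 -0.54  1.73 -0.88  1.37  1.06] F [-0.31  0.33  0.35] w 0.0197 0.0
[0.00585803 0.19442733]
turn/6deg [-0.04  0.07 -1.5 ]
shift/3cm [ 0.02 -0.61  0.11]
```

```bash
python3 -m crank '[{"claw":0.55,"dx":0,"dy":0,"dz":0,"ax":0,"ay":0,"az":0},{"claw":0.55,"dx":0,"dy":0,"dz":0,"ax":0,"ay":0,"az":0}]' 3; python3 - <<'E'
from h import *
import cv2
where()
c=r.camera("scene")["color"][:,:,::-1][220:370,180:330]
cv2.imwrite("pics/s6.png",cv2.resize(c,None,fx=4,fy=4,interpolation=cv2.INTER_CUBIC))
E
```

```text
time: 5.72
ee_pos: [0.4645, -0.3212, 0.1941]
eef_rot: [0.677, 0.466, 0.56, -0.106]
ft_force: [-0.1, -0.1, -0.9]
width: 0.0191
grip_force: 0.3
t 5.72 case [  7.4 -33.8 194.1] zdir [-0.    0.94 -0.35] ydir [0.91 0.14 0.38]
j [ 1.51  0.61 -0.54  1.73 -0.88  1.37  1.06] F [-0.06 -0.16 -0.94] w 0.0191 0.2511332236463204
```

View pics/s6.png

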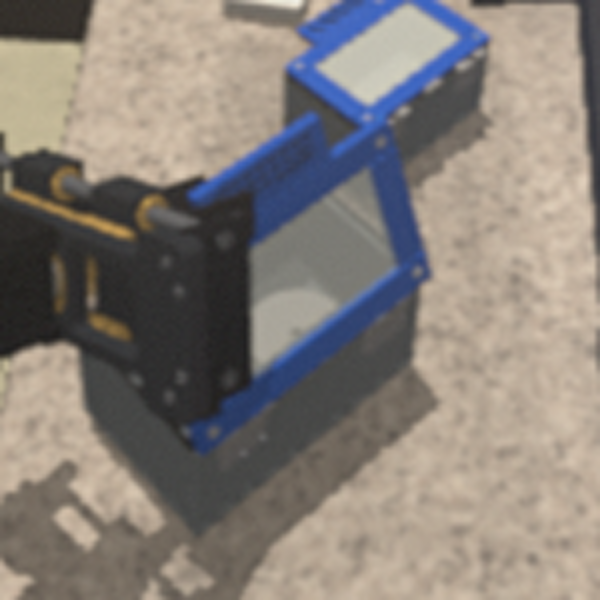

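The lid follows and rests on the front finger at about 1.1 rad, with its lip from (195,195) to (320,120). I'll keep lowering.

```bash
python3 -m crank '[{"claw":0.5,"dx":0.01,"dy":-0.15,"dz":0.02,"ax":0,"ay":0.01,"az":-0.38},{"claw":0.5,"dx":0.01,"dy":-0.15,"dz":0.02,"ax":0,"ay":0.01,"az":-0.38},{"claw":0.5,"dx":0.01,"dy":-0.15,"dz":0.03,"ax":0,"ay":0.01,"az":-0.38},{"claw":0.5,"dx":0.01,"dy":-0.15,"dz":0.03,"ax":0,"ay":0.01,"az":-0.38},{"claw":0.45,"dx":0.01,"dy":-0.15,"dz":0.03,"ax":0,"ay":0.01,"az":-0.38},{"claw":0.45,"dx":0.01,"dy":-0.15,"dz":0.03,"ax":0,"ay":0.01,"az":-0.38},{"claw":0.45,"dx":0.01,"dy":-0.15,"dz":0.03,"ax":0,"ay":0.01,"az":-0.38},{"claw":0.45,"dx":0.01,"dy":-0.15,"dz":0.03,"ax":0,"ay":0.01,"az":-0.38}]' 3; python3 - <<'E'
from h import *
where();c=lidpt(.83,.117,.004);print(c);c=lidpt(.5,.117,.004);go([c[0],-.033,c[1]],target(70,-61))
E
```

```text
time: 6.43
ee_pos: [0.4425, -0.2987, 0.1761]
eef_rot: [0.591, 0.568, 0.573, -0.017]
ft_force: [-0.1, 0.9, -0.5]
width: 0.0237
grip_force: 0.3
t 6.43 case [-24.1 -33.3 176.1] zdir [-0.    0.94 -0.34] ydir [0.74 0.23 0.63]
j [ 1.58  0.62 -0.59  1.81 -0.86  1.34  1.42] F [-0.74  0.59 -0.52] w 0.0237 0.2540548015622335
[-0.02600874  0.17503747]
turn/6deg [-0.04 -0.03 -3.13]
shift/3cm [-0.11 -1.3   0.36]
```

```bash
python3 -m crank '[{"claw":0.4,"dx":0,"dy":-0.15,"dz":0.04,"ax":0,"ay":0,"az":-0.37},{"claw":0.4,"dx":0,"dy":-0.15,"dz":0.04,"ax":0,"ay":0,"az":-0.37},{"claw":0.4,"dx":0,"dy":-0.15,"dz":0.04,"ax":0,"ay":0,"az":-0.37},{"claw":0.35,"dx":0,"dy":-0.15,"dz":0.04,"ax":0,"ay":0,"az":-0.37},{"claw":0.35,"dx":0,"dy":-0.15,"dz":0.04,"ax":0,"ay":0,"az":-0.37},{"claw":0.3,"dx":0,"dy":-0.15,"dz":0.04,"ax":0,"ay":0,"az":-0.37},{"claw":0.3,"dx":0,"dy":-0.15,"dz":0.05,"ax":0,"ay":0,"az":-0.37},{"claw":0.3,"dx":0,"dy":-0.15,"dz":0.05,"ax":0,"ay":0,"az":-0.37}]' 3; python3 - <<'E'
from h import *
where();c=lidpt(.53,.117,.004);print(c);c=lidpt(.3,.117,.004);go([c[0],-.033,c[1]+.005],target(70,-72))
E
```

```text
time: 7.1
ee_pos: [0.426, -0.2824, 0.1467]
eef_rot: [0.496, 0.652, 0.568, 0.071]
ft_force: [-0.5, 0.4, -0.6]
width: 0.0301
grip_force: 0.4
t 7.1 case [-47.2 -33.3 146.7] zdir [-0.    0.94 -0.34] ydir [0.5  0.3  0.81]
j [ 1.64  0.65 -0.63  1.87 -0.82  1.29  1.78] F [-0.61 -0.08 -0.62] w 0.0301 0.40616777310788166
[-0.04892629  0.14859863]
turn/6deg [-0.04 -0.04 -2.01]
shift/3cm [ 0.12 -0.69  0.21]
```

```bash
python3 -m crank '[{"claw":0.3,"dx":0.02,"dy":-0.11,"dz":0.03,"ax":0,"ay":0,"az":-0.3},{"claw":0.3,"dx":0.02,"dy":-0.11,"dz":0.03,"ax":0,"ay":0,"az":-0.3},{"claw":0.25,"dx":0.02,"dy":-0.11,"dz":0.04,"ax":0,"ay":0,"az":-0.3},{"claw":0.25,"dx":0.02,"dy":-0.11,"dz":0.04,"ax":0,"ay":0,"az":-0.3},{"claw":0.25,"dx":0.02,"dy":-0.11,"dz":0.04,"ax":0,"ay":0,"az":-0.3},{"claw":0.2,"dx":0.02,"dy":-0.11,"dz":0.04,"ax":0,"ay":0,"az":-0.3},{"claw":0.2,"dx":0,"dy":0,"dz":0,"ax":0,"ay":0,"az":0}]' 3; python3 - <<'E'
from h import *
import cv2
where();c=lidpt(.15,.117,.004);print(c);go([-.068,-.033,.115],target(70,-82))
c=r.camera("scene")["color"][:,:,::-1][220:370,160:310]
cv2.imwrite("pics/s7.png",cv2.resize(c,None,fx=4,fy=4,interpolation=cv2.INTER_CUBIC))
E
```

```text
time: 7.68
ee_pos: [0.4178, -0.2739, 0.1287]
eef_rot: [0.433, 0.696, 0.559, 0.124]
ft_force: [-0.7, 0.8, -1.3]
width: 0.0344
grip_force: 0.6
t 7.68 case [-59.1 -33.  128.7] zdir [-0.    0.94 -0.34] ydir [0.33 0.33 0.89]
j [ 1.67  0.68 -0.66  1.9  -0.8   1.26  1.99] F [-1.01  0.06 -1.26] w 0.0344 0.6002146111814
[-0.06508846  0.10743935]
turn/6deg [-0.03 -0.04 -1.88]
shift/3cm [ 0.14 -0.5   0.16]
```

View pics/s7.png

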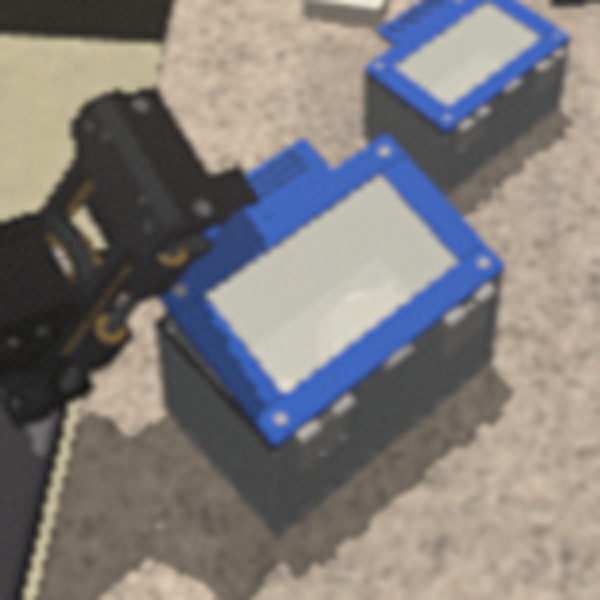

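The lid is nearly shut, at about 0.2 rad, carried on the lower finger at 0.6 N. I'll ease it down.

```bash
python3 -m crank '[{"claw":0.15,"dx":0.03,"dy":-0.08,"dz":0.02,"ax":0,"ay":0,"az":-0.3},{"claw":0.15,"dx":0.03,"dy":-0.08,"dz":0.02,"ax":0,"ay":0,"az":-0.3},{"claw":0.15,"dx":0.03,"dy":-0.08,"dz":0.03,"ax":0,"ay":0,"az":-0.3},{"claw":0.15,"dx":0.03,"dy":-0.08,"dz":0.03,"ax":0,"ay":0,"az":-0.3},{"claw":0.15,"dx":0.02,"dy":-0.08,"dz":0.03,"ax":0,"ay":0,"az":-0.3},{"claw":0.15,"dx":0,"dy":0,"dz":0,"ax":0,"ay":0,"az":0}]' 3; python3 - <<'E'
from h import *
where();go([-.068,-.033,.105],target(70,-82))
E
```

```text
time: 8.23
ee_pos: [0.4128, -0.2688, 0.118]
eef_rot: [0.377, 0.728, 0.548, 0.168]
ft_force: [-0.1, 0.3, -1.1]
width: 0.0368
grip_force: 0.6
t 8.23 case [-66.2 -32.9 118. ] zdir [-0.    0.94 -0.34] ydir [0.18 0.34 0.92]
j [ 1.7   0.7  -0.68  1.91 -0.77  1.24  2.15] F [-0.24  0.12 -1.1 ] w 0.0368 0.64188875068794
turn/6deg [-0.02 -0.04 -0.38]
shift/3cm [-0.01 -0.41  0.15]
```

```bash
python3 -m crank '[{"claw":0.15,"dx":0,"dy":-0.07,"dz":0.025,"ax":0,"ay":0,"az":0},{"claw":0.15,"dx":0,"dy":-0.07,"dz":0.025,"ax":0,"ay":0,"az":0},{"claw":0.15,"dx":0,"dy":-0.07,"dz":0.025,"ax":0,"ay":0,"az":0},{"claw":0.15,"dx":0,"dy":-0.07,"dz":0.025,"ax":0,"ay":0,"az":0},{"claw":0.15,"dx":0,"dy":0,"dz":0,"ax":0,"ay":0,"az":0}]' 3; python3 - <<'E'
from h import *
where()
E
python3 -m crank '[{"claw":0.15,"dx":0,"dy":-0.04,"dz":0.015,"ax":0,"ay":0,"az":0},{"claw":0.15,"dx":0,"dy":-0.04,"dz":0.015,"ax":0,"ay":0,"az":0},{"claw":0.15,"dx":0,"dy":-0.04,"dz":0.015,"ax":0,"ay":0,"az":0},{"claw":0.15,"dx":0,"dy":0,"dz":0,"ax":0,"ay":0,"az":0}]' 3; python3 - <<'E'
from h import *
where()
E
```

```text
time: 8.65
ee_pos: [0.4116, -0.2674, 0.1089]
eef_rot: [0.377, 0.728, 0.548, 0.167]
ft_force: [-0.6, -0.8, -1.5]
width: 0.0371
grip_force: 0.7
t 8.65 case [-68.1 -32.8 108.9] zdir [-0.    0.94 -0.34] ydir [0.18 0.34 0.92]
j [ 1.7   0.72 -0.68  1.91 -0.77  1.23  2.17] F [ 0.11 -1.   -1.48] w 0.0371 0.6535704297129996
time: 8.98
ee_pos: [0.4112, -0.2669, 0.1054]
eef_rot: [0.377, 0.728, 0.548, 0.168]
ft_force: [0.7, -1.5, -1.5]
width: 0.0374
grip_force: 0.6
t 8.98 case [-68.7 -32.7 105.4] zdir [-0.    0.94 -0.34] ydir [0.18 0.34 0.92]
j [ 1.7   0.72 -0.68  1.92 -0.77  1.22  2.17] F [ 1.53 -0.53 -1.47] w 0.0374 0.638287341571413
```

Still carried. I'll go lower in millimetre steps until the pad force vanishes.

```bash
python3 -m crank '[{"claw":0.15,"dx":0,"dy":-0.04,"dz":0.015,"ax":0,"ay":0,"az":0},{"claw":0.15,"dx":0,"dy":-0.04,"dz":0.015,"ax":0,"ay":0,"az":0},{"claw":0.15,"dx":0,"dy":0,"dz":0,"ax":0,"ay":0,"az":0}]' 3; python3 -m crank '[{"claw":0.15,"dx":0,"dy":-0.04,"dz":0.015,"ax":0,"ay":0,"az":0},{"claw":0.15,"dx":0,"dy":-0.04,"dz":0.015,"ax":0,"ay":0,"az":0},{"claw":0.15,"dx":0,"dy":0,"dz":0,"ax":0,"ay":0,"az":0}]' 3;python3 -m crank '[{"claw":0.15,"dx":0,"dy":-0.04,"dz":0.015,"ax":0,"ay":0,"az":0},{"claw":0.15,"dx":0,"dy":-0.04,"dz":0.015,"ax":0,"ay":0,"az":0},{"claw":0.15,"dx":0,"dy":0,"dz":0,"ax":0,"ay":0,"az":0}]' 3; python3 - <<'E'
from h import *
where()
E
```

```text
time: 9.23
ee_pos: [0.4109, -0.2666, 0.1028]
eef_rot: [0.377, 0.728, 0.548, 0.168]
ft_force: [0.0, -0.3, -1.0]
width: 0.0369
grip_force: 0.6
time: 9.48
ee_pos: [0.4106, -0.266, 0.1004]
eef_rot: [0.377, 0.728, 0.548, 0.168]
ft_force: [-0.6, 1.2, -0.3]
width: 0.0371
grip_force: 0.0
time: 9.73
ee_pos: [0.4103, -0.2659, 0.0978]
eef_rot: [0.377, 0.728, 0.548, 0.168]
ft_force: [-0.1, 0.6, -0.4]
width: 0.0372
grip_force: 0.0
t 9.73 case [-70.  -32.6  97.8] zdir [-0.    0.94 -0.34] ydir [0.18 0.34 0.92]
j [ 1.69  0.74 -0.67  1.92 -0.76  1.21  2.18] F [-0.49  0.41 -0.38] w 0.0372 0.0
```

The lid rests on the rim with zero pad force. I'll withdraw along the finger axis.

```bash
python3 -m crank '[{"claw":0.15,"dx":0,"dy":0,"dz":-0.3,"ax":0,"ay":0,"az":0},{"claw":0.15,"dx":0,"dy":0,"dz":-0.5,"ax":0,"ay":0,"az":0},{"claw":0.15,"dx":0,"dy":0,"dz":-0.7,"ax":0,"ay":0,"az":0},{"claw":0.15,"dx":0,"dy":0,"dz":-0.8,"ax":0,"ay":0,"az":0},{"claw":0.15,"dx":0,"dy":0,"dz":-0.8,"ax":0,"ay":0,"az":0},{"claw":0.15,"dx":0,"dy":0,"dz":-0.8,"ax":0,"ay":0,"az":0},{"claw":0.15,"dx":0,"dy":0,"dz":-0.5,"ax":0,"ay":0,"az":0},{"claw":0.15,"dx":0,"dy":0,"dz":0,"ax":0,"ay":0,"az":0}]' 3; python3 - <<'E'
from h import *
import cv2
where()
c=r.camera("scene")["color"][:,:,::-1][80:380,150:350]
cv2.imwrite("pics/s8.png",cv2.resize(c,None,fx=2,fy=2,interpolation=cv2.INTER_CUBIC))
E
```

```text
time: 10.4
ee_pos: [0.3213, -0.3583, 0.1439]
eef_rot: [0.379, 0.728, 0.546, 0.169]
ft_force: [-0.5, -0.4, -0.0]
width: 0.0372
grip_force: 0.0
t 10.4 case [ -68.3 -160.9  143.9] zdir [ 0.    0.94 -0.35] ydir [0.18 0.34 0.92]
j [ 1.8   0.71 -0.6   1.75 -0.67  1.47  2.14] F [-0.08 -0.64 -0.03] w 0.0372 0.0
```

View pics/s8.png

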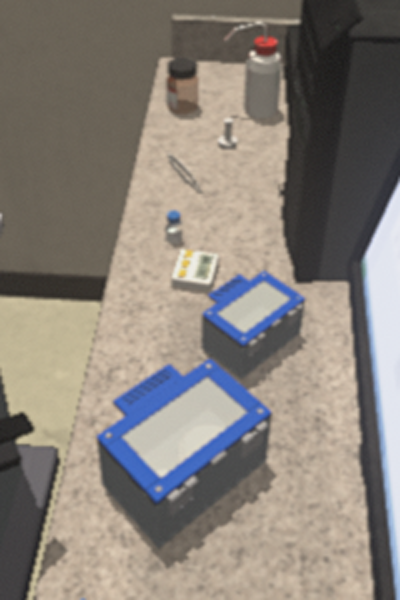

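The lid lies shut on the larger case, around (185,425). The bystanders stand as before and the hand is clear at the left, so I'll hand it in.

```bash
python3 -c "
from bench import r
print(r.close_job())"
```

```text
the job is handed in; nothing more can be done
None
```

I caught the lid on the front finger just past upright and lowered it at under 1 N pad force until it lay shut. The bystanders look unmoved and the hand is clear; I handed the job in at about 10.5 s, and the call returned no verdict.

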